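Open the ratchet stop of the spice row

TASK

The ratchet stop on the island holds the row of three spice jars too tightly for the salt shaker to join them. With the fingertips, press down the release pad on its sliding jaw and, keeping it pressed, push the jaw back along its bar, away from the jars, all the way to the end of the bar; then let go so that the release springs up again. Do not grip the jaw, and leave the jars and the salt shaker standing where they are.

Things in the scene. Friction and masses are not known exactly. Their poses are not given: they have to be found in the camera images.
- shelf_stop: The ratchet stop, fixed to the island: a steel bar 30 mm wide, 345 mm long, along its own y, its top 34 mm above the surface, between two grey end blocks 60 mm wide and 44 mm high. Origin: on the surface under the middle of the bar. Its z is up, +y points along the bar to the fixed aluminium end plate (at y = +160 mm), +x (away from the robot) to the side where the jars stand; both plates reach from x = 8 to 108 mm and are 64 mm high. The jaw opens towards -y.
- jaw (a joint): Travel of the sliding jaw along the bar, m: 0 = nearest the end plate, grows as the jaw is pushed towards -y of shelf_stop, 0.100 = against the end block. It slides with about 3 N friction when the release is pressed; with the release up a sawtooth rack (8 mm pitch) under the bar lets it open by at most 8 mm more. The jaw's grey saddle is 92 mm wide (x), 82 mm long (y), its top 46 mm above the surface.
- release (a joint): How far the release pad is pressed down, m: 0 to 0.010. At rest it reads 0 to 0.004 (as the pawl lies on the rack). From about 0.0055 on, the pawl is clear of the rack; a spring pushes it back up (2 N at 0, 6 N at 0.010) so it must be kept down while the jaw is pushed, by the same fingertips.
- release_top (a point): Centre of the top of the black ribbed release pad, 38 mm (x) by 36 mm (y), on the saddle. Its top stands 58 mm above the surface when joint release is 0 and 48 mm when fully pressed. Axes as shelf_stop.
- thumb_face (a point): A point on the middle of the face of the upright grey thumb rest, 24 mm from the release pad's centre towards -y, facing +y to the pad. The thumb rest is 92 mm wide, 7 mm thick, its top 86 mm above the surface, and moves with the jaw: fingertips on the pad push against it to drive the jaw. The point is 70 mm above the surface.
- spice_0: Spice jar with red cap, 45 mm across, 106 mm high, loose, nearest the end plate. Origin: centre of its underside.
- spice_1: The middle spice jar, same size. Origin: centre of its underside.
- spice_2: The spice jar nearest the jaw, same size. Origin: centre of its underside.
- salt_shaker: Salt shaker, 44 mm across, 90 mm high, loose, standing beyond the jaw plate, on the +x side of the stop. Origin: centre of its underside.
Mind the look-alikes: they are no part of the job. What is shaped like the spice_2 but green is not meant.

How it is judged:
By the outcome, as a careful person would: the job done as asked, in the order asked, and still so for the second after the job is handed in, with the robot touching nothing.
It also fails if it takes over 32 s, if anything falls off the work surface, if the arm or the gripper's body presses on something with over 40 N, if the wrist force passes 120 N, or if a joint passes its speed limit or range.

ROBOT

A 6-joint arm with a two-finger parallel gripper is mounted at the origin on the work surface; the furniture and walls round the work are solid. World frame = base frame: x ahead of the robot, y to its left, z up, the work surface at z = 0. Lengths are in mm, angles in rad, forces in N, time in s.
With the tool pointing down it reaches from about 275 to 750 mm from the base axis. Payload 10.2 kg.
Tool frame: the origin (TCP) lies at the very end of the fingers, on their centre line; the grasp point (between the pads) lies 19 mm behind it; z points along the fingers, y is the line along which they close (so a half turn about z gives the same grasp; the last joint's range is limited). The gripper opens to 85 mm and grips with 20 to 120 N. Pads are 22 mm wide; open, the fingers measure 114 mm over their backs; the gripper's body (76 mm by 85 mm) begins 54 mm behind the grasp point. The pads swing forward as they close: fully open they stand 13 mm farther back than shut.
Start: joints at [-0.223, 0.313, 1.498, -0, 1.331, -0.223], TCP at [525.006, -0.013, 231.294] pointing down, gripper open.
Joint ranges: [-2.94, 2.94], [-0.97, 2.17], [0.19, 2.56], [-1.23, 4.37], [0.02, 3.11], [-2.88, 2.88]. Speed limits (rad/s): [2.39, 2.39, 3.01, 3.14, 3.14, 3.14].

INTERFACE

Orientations are given as a unit quaternion [w, x, y, z].
In Python, from rig import monitor, eyes, job gives the robot as it stands. The module is installed in compiled form; this text tells all that it offers.
- The arm moves only by the tool send_rows, never from a script. Its argument "targets" is one flat list of numbers, 7 for each row, row after row: the turn, a rotation vector about the tool's x, y, z in degrees, then the shift along the tool's x, y, z in units of 60 mm (1.0 is 60 mm), then the opening, from -1 (shut) to 1 (fully open), so that 0 is half open. A call has 1 to 5 rows; each row shifts and turns the commanded pose from where the row before left it, along the tool's axes as they then stand; what a row does not reach is not made up. A row lasts 1/8 s, in which the tool goes at most 62.5 mm and 10.7 degrees, less where a joint would pass 70% of its speed; a pose out of reach is approached as far as the arm can. A call is refused whole if a number of a shift passes 1 or a number of a turn 10.7, either way. A call with a gripper value outside its range is refused whole. The fingers move at their own pace and stop on an object; "newtons" is the grip in N (left out, the last holds). Time passes only in rows, so rows that do not move let the fingers close. It gives the time, the measured TCP pose, the force, the opening and the grip force at its end, in the units of the state.
- monitor.sense(): the state, without advancing time (a new reading comes with each control period).
- eyes.capture(name): name is "scene" or "side" or "wrist"; returns a dict with "img" (400x640x3 uint8, red, green, blue), "K" (3x3 intrinsics, pixels), "R" (3x3) and "t" (3): a world point X has camera coordinates R X + t. Camera axes: x right, y down, z forward; pixel columns grow to the right and rows downward; lengths in mm; the calibration is good to about 2 mm. A picture is of the moment at which its call begins. There is no depth.
- job.finish_job(): hands the job in; it is judged then, once.
The state is a dict: "time_s": time; "joints": joint angles; "dq": joint speeds; "tau": joint torques, N m; "eef_pos": TCP position; "ee_rot": TCP orientation; "force": force on the tool from outside, world axes, zero at the start; "wrist_torque": the same for the moment, N m; "grip_width": opening from 0.0 (shut) to 1.0 (fully open); "grip_force": force on a finger pad.
Only numpy, scipy, OpenCV 4.12 (cv2) and the standard library are available. Lean on these libraries where they do the work, as an engineer would, in place of code of your own. Each camera call takes 0.05 s, during which the arm holds its last target. There are 200 camera calls.

## Working session

There is one attempt and no reset: what is moved stays moved. The work goes in short steps, Python scripts to look and compute and a tool call to move; the robot and the scene stay as the last step left them, time stands still between calls to the robot, and variables do not carry over. Pictures are saved under pics/ and viewed, at most 10 in all, crops included, and the job is handed in when it is done.

Besides the shell and the picture viewer there is one more tool, called after ">>>" by a JSON object that holds its "name" and its "arguments", one argument or row to a line. send_rows: Moves the arm, as the interface text tells. Its arguments: {"type":"object","properties":{"targets":{"type":"array","items":{"type":"number"}},"newtons":{"type":"number"}},"required":["targets"]}

```bash
mkdir -p pics; cat > h.py <<'E'
from rig import monitor, eyes, job
import numpy as np, cv2
def cap(n,f):
    c=eyes.capture(n); cv2.imwrite('pics/'+f,cv2.cvtColor(c['img'],cv2.COLOR_RGB2BGR))
    np.savez('pics/'+f+'.npz',**c); return c
def ray(c,u,v,z):
    K,R,t=c['K'],np.array(c['R']),np.array(c['t']); d=R.T@np.linalg.inv(K)@[u,v,1]; o=-R.T@t
    return o+d*(z-o[2])/d[2]
def proj(c,X):
    p=c['K']@(c['R']@np.array(X,float)+c['t']); return p[:2]/p[2]
E
python3 - <<'E'
from h import *
a=cap('scene','s0.png');b=cap('side','d0.png')
s=monitor.sense();print(s['eef_pos'],s['ee_rot'],s['force'],s['time_s'])
E
```

```text
[5.24778567e+02 3.36603350e-02 2.30805363e+02] [-4.92468968e-04  7.07118787e-01  7.07094543e-01 -2.95104506e-04] [ 0.48529509  1.11602122 -0.75881263] 0.1
```

View pics/s0.png

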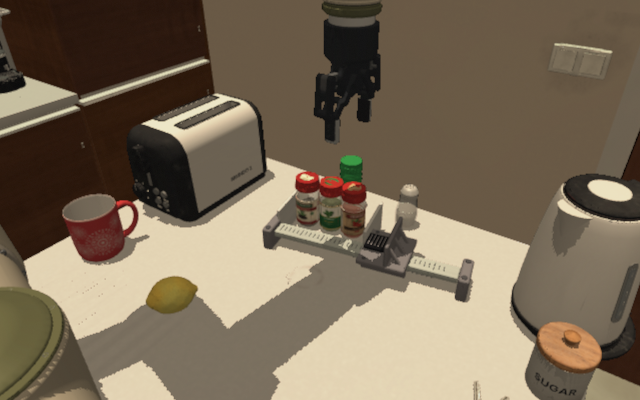

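View pics/d0.png

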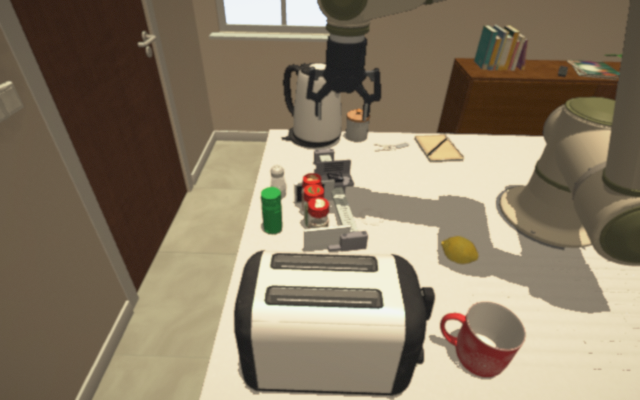

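The scene view shows the stop from its end block near (272,235) to the one near (464,280), with the pad at about (377,242). I'll enlarge that area.

```bash
python3 - <<'E'
import cv2
a=cv2.imread('pics/s0.png')[150:310,250:490];cv2.imwrite('pics/s0c.png',cv2.resize(a,None,fx=3.3333,fy=3.3333,interpolation=cv2.INTER_CUBIC))
a=cv2.imread('pics/d0.png')[140:260,240:400];cv2.imwrite('pics/d0c.png',cv2.resize(a,None,fx=5,fy=5,interpolation=cv2.INTER_CUBIC))
E
```

```text
(no output)
```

View pics/s0c.png

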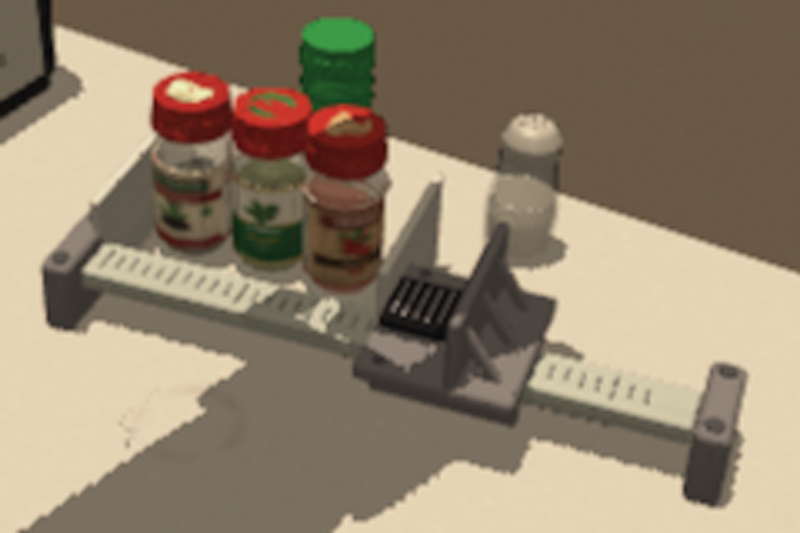

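View pics/d0c.png

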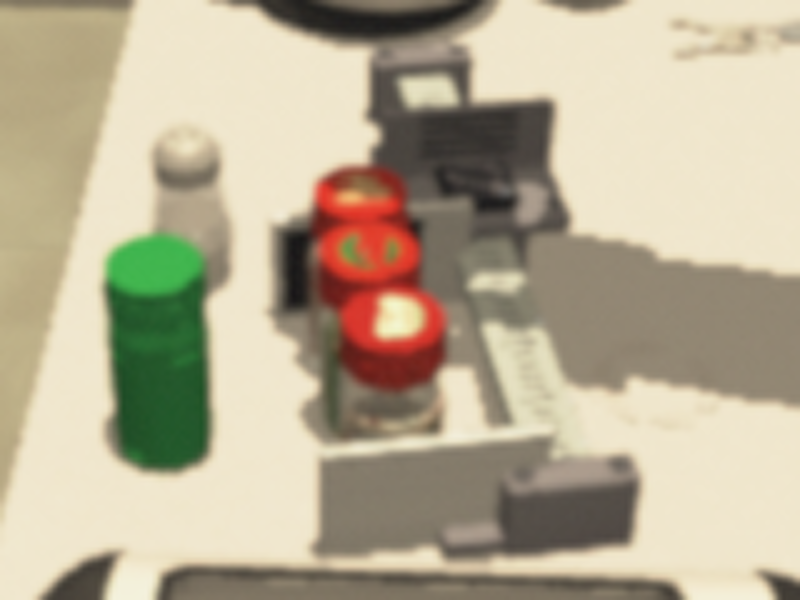

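```bash
python3 - <<'E'
from h import *
S=np.load('pics/s0.png.npz');D=np.load('pics/d0.png.npz')
s=lambda u,v,z:ray(S,250+u*.3,150+v*.3,z).round(1)
d=lambda u,v,z:ray(D,240+u/5,140+v/5,z).round(1)
L=s(73,247,44);R=s(722,398,44);print('blocks',L,R,np.linalg.norm(L-R),s(715,425,44),s(730,372,44))
print('side L holes',d(520,480,44),d(620,465,44))
print('pad',s(424,303,56),'side',d(478,187,56))
print('thumb top',s(463,325,86),s(503,228,86),'side',d(380,110,86),d(553,102,86))
print('saddle near corners',s(357,375,42),s(518,420,42))
print('salt',s(525,250,0),'jar tops',s(191,90,106),s(272,105,106),s(346,125,106),'green',s(338,37,106))
E
```

```text
blocks [480. 128.  44.] [ 554.8 -208.8   44. ] 345.0062028427895 [ 534.7 -212.5   44. ] [ 575.4 -205.6   44. ]
side L holes [511.4 142.   44. ] [468.5 131.1  44. ]
pad [527.4 -61.3  56. ] side [525.6 -55.1  56. ]
thumb top [ 487.9 -101.2   86. ] [568.9 -82.4  86. ] side [575.9 -77.4  86. ] [488.4 -89.1  86. ]
saddle near corners [475.4 -53.2  42. ] [ 489.3 -133.    42. ]
salt [669.9 -55.6   0. ] jar tops [567.  109.8 106. ] [578.2  63.5 106. ] [582.5  19.  106. ] green [665.3  73.7 106. ]
```

>>> {"name": "send_rows", "arguments": {
  "targets": [0,0,-6.25,0,0,0,-1,0,0,-6.25,0,0,0,-1,0,0,0,-0.5,-0.09,0.4,-1,0,0,0,-0.47,-0.09,0.5,-1,0,0,0,0,0,0.4,-1],
  "newtons": 30
}}

```text
time_s: 0.72
eef_pos: [526.7, -60.6, 151.8]
ee_rot: [-0.001, 0.627, 0.779, -0.0]
force: [0.4, 0.2, 0.0]
grip_width: -0.0
grip_force: 0.0
```

>>> {"name": "send_rows", "arguments": {
  "targets": [0,0,0,0,0,0,-1,0,0,0,0,0,0,-1,0,0,0,0,0,0,-1]
}}

```text
time_s: 1.1
eef_pos: [527.5, -59.0, 154.4]
ee_rot: [0.001, 0.626, 0.78, 0.0]
force: [0.9, 0.2, -0.5]
grip_width: -0.001
grip_force: 0.0
```

```bash
python3 - <<'E'
from h import *
w=cap('wrist','w1.png');s=cap('scene','s1.png')
m=cv2.imread('pics/w1.png');a=cv2.resize(cv2.imread('pics/s1.png')[110:310,250:490],(480,400),interpolation=cv2.INTER_CUBIC)
cv2.imwrite('pics/c1.png',np.vstack([cv2.resize(m,(480,300)),a[100:]]))
cv2.imwrite('pics/w1.png',m)
s=monitor.sense();print(s['eef_pos'],s['ee_rot'],s['force'],s['time_s'],s['grip_width'],s['joints'])
for z in(48,58):print(proj(w,[527,-59,z]))
E
```

```text
[527.32879752 -59.04276835 154.03125236] [5.84777485e-04 6.25759827e-01 7.80015547e-01 2.06803544e-04] [-0.1137766   0.69853949 -0.14238513] 1.2 -0.0008989004590868908 [-3.32468906e-01  3.97213779e-01  1.59070924e+00 -5.04807357e-06
  1.15242910e+00 -5.51052336e-01]
[319.88383266 204.69844555]
[319.87362117 208.01383309]
```

View pics/w1.png

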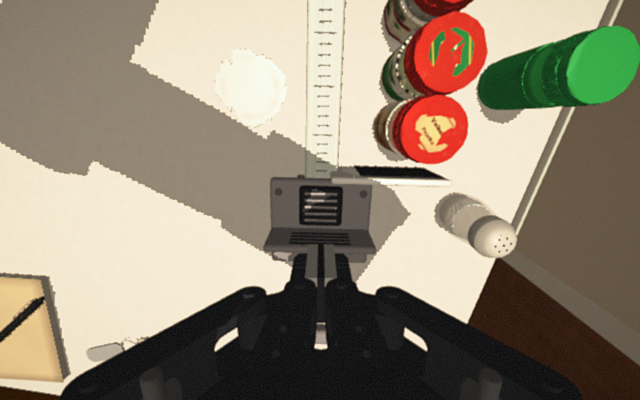

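The pad centre is at (320,206), where the calibration predicts it, and the bar is vertical in the image, so position and yaw are good. I'll shift slightly towards the thumb rest and descend.

>>> {"name": "send_rows", "arguments": {
  "targets": [0,0,0,-0.12,0,0.6,-1,0,0,0,0,0,0.6,-1,0,0,0,0,0,0.25,-1,0,0,0,0,0,0,-1,0,0,0,0,0,0,-1]
}}

```text
time_s: 1.82
eef_pos: [529.4, -66.4, 67.7]
ee_rot: [0.001, 0.626, 0.78, 0.0]
force: [-1.1, 0.5, 0.2]
grip_width: -0.0
grip_force: 0.0
```

>>> {"name": "send_rows", "arguments": {
  "targets": [0,0,0,0,0,0.1,-1,0,0,0,0,0,0.1,-1,0,0,0,0,0,0.09,-1,0,0,0,0,0,0,-1,0,0,0,0,0,0,-1]
}}

```text
time_s: 2.45
eef_pos: [529.0, -66.3, 49.3]
ee_rot: [0.0, 0.626, 0.78, 0.0]
force: [0.8, -0.7, 5.2]
grip_width: 0.002
grip_force: 2.6
```

Pad pressed about 8.5 mm, with the spring force as expected. Next I push.

>>> {"name": "send_rows", "arguments": {
  "targets": [0,0,0,-0.06,0,0,-1,0,0,0,-0.06,0,0,-1,0,0,0,-0.06,0,0,-1,0,0,0,-0.08,0,0,-1,0,0,0,-0.08,0,0,-1]
}}

```text
time_s: 3.08
eef_pos: [532.8, -85.7, 49.0]
ee_rot: [-0.001, 0.626, 0.78, 0.0]
force: [-1.3, 3.9, 5.3]
grip_width: -0.001
grip_force: 2.6
```

>>> {"name": "send_rows", "arguments": {
  "targets": [0,0,0,-0.1,0,0,-1,0,0,0,-0.1,0,0,-1,0,0,0,-0.1,0,0,-1,0,0,0,-0.1,0,0,-1,0,0,0,-0.1,0,0,-1]
}}

```text
time_s: 3.7
eef_pos: [538.8, -114.9, 48.8]
ee_rot: [-0.001, 0.626, 0.78, -0.0]
force: [-3.5, 2.8, 5.4]
grip_width: 0.002
grip_force: 2.6
```

>>> {"name": "send_rows", "arguments": {
  "targets": [0,0,0,-0.1,0,0,-1,0,0,0,-0.1,0,0,-1,0,0,0,-0.1,0,0,-1,0,0,0,-0.05,0,0,-1,0,0,0,0,0,0,-1]
}}

```text
time_s: 4.32
eef_pos: [543.4, -135.8, 48.8]
ee_rot: [-0.001, 0.626, 0.78, -0.0]
force: [-3.7, 0.4, 5.9]
grip_width: -0.0
grip_force: 2.6
```

>>> {"name": "send_rows", "arguments": {
  "targets": [0,0,0,-0.06,0,0,-1,0,0,0,-0.06,0,0,-1,0,0,0,-0.06,0,0,-1]
}}

```text
time_s: 4.7
eef_pos: [545.7, -145.9, 48.8]
ee_rot: [-0.001, 0.626, 0.78, -0.0]
force: [-3.0, 2.8, 5.3]
grip_width: -0.003
grip_force: 2.6
```

```bash
python3 - <<'E'
from h import *
cap('scene','s2.png');s=cap('wrist','w2.png')
cv2.imwrite('pics/c2.png',cv2.resize(cv2.imread('pics/s2.png')[150:310,250:490],(800,533),interpolation=cv2.INTER_CUBIC))
E
```

```text
(no output)
```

View pics/c2.png

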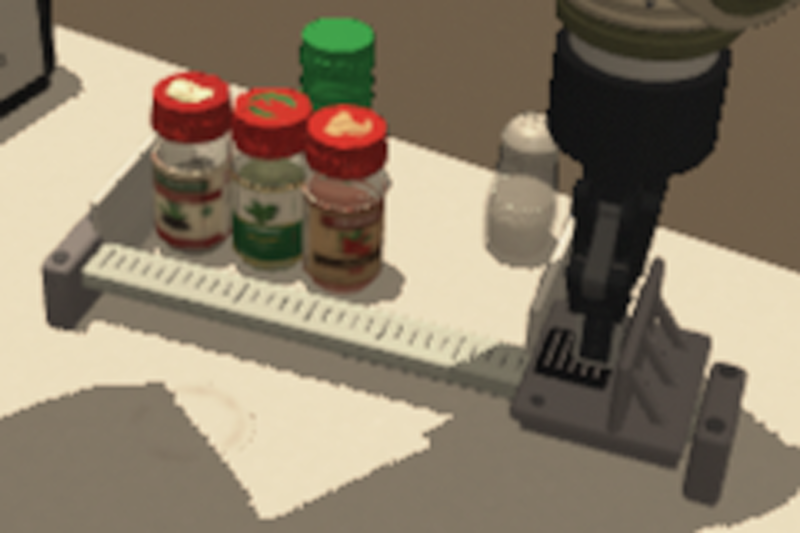

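The jaw has followed, the jars and shaker have not moved, and a small gap to the end block remains at about (700,400). Continuing.

>>> {"name": "send_rows", "arguments": {
  "targets": [0,0,0,-0.06,0,0,-1,0,0,0,-0.06,0,0,-1,0,0,0,-0.05,0,0,-1,0,0,0,0,0,0,-1]
}}

```text
time_s: 5.3
eef_pos: [547.8, -153.9, 48.9]
ee_rot: [-0.003, 0.626, 0.78, 0.001]
force: [-3.4, 13.6, 9.8]
grip_width: -0.004
grip_force: 8.3
```

>>> {"name": "send_rows", "arguments": {
  "targets": [0,0,0,-0.04,0,0,-1,0,0,0,0,0,0,-1,0,0,0,0,0,0,-1]
}}

```text
time_s: 5.68
eef_pos: [547.8, -154.0, 48.9]
ee_rot: [-0.004, 0.626, 0.78, 0.002]
force: [-6.2, 25.1, 14.9]
grip_width: 0.001
grip_force: 14.5
```

Hard stop confirmed: the force rose and the jaw did not move. I'll ease the push and lift straight up.

>>> {"name": "send_rows", "arguments": {
  "targets": [0,0,0,0.05,0,0,-1,0,0,0,0,0,-0.1,-1,0,0,0,0,0,-0.15,-1,0,0,0,0,0,-0.3,-1,0,0,0,0,0,-0.8,-1]
}}

```text
time_s: 6.3
eef_pos: [547.1, -155.0, 128.4]
ee_rot: [-0.003, 0.626, 0.78, -0.001]
force: [-0.1, 0.6, 0.6]
grip_width: -0.002
grip_force: 0.0
```

>>> {"name": "send_rows", "arguments": {
  "targets": [0,0,0,0,0,-0.9,-1,0,0,0,0.5,0,0,-1,0,0,0,0,0,0,-1,0,0,0,0,0,0,-1,0,0,0,0,0,0,-1]
}}

```text
time_s: 6.92
eef_pos: [541.9, -127.1, 183.3]
ee_rot: [-0.0, 0.626, 0.78, -0.0]
force: [-0.2, 0.1, 0.3]
grip_width: 0.003
grip_force: 0.0
```

```bash
python3 - <<'E'
from h import *
cap('scene','s3.png');print(monitor.sense()['force'])
cv2.imwrite('pics/c3.png',cv2.resize(cv2.imread('pics/s3.png')[150:310,250:490],(800,533),interpolation=cv2.INTER_CUBIC))
E
```

```text
[ 0.63956941  0.2068689  -0.77517169]
```

View pics/c3.png

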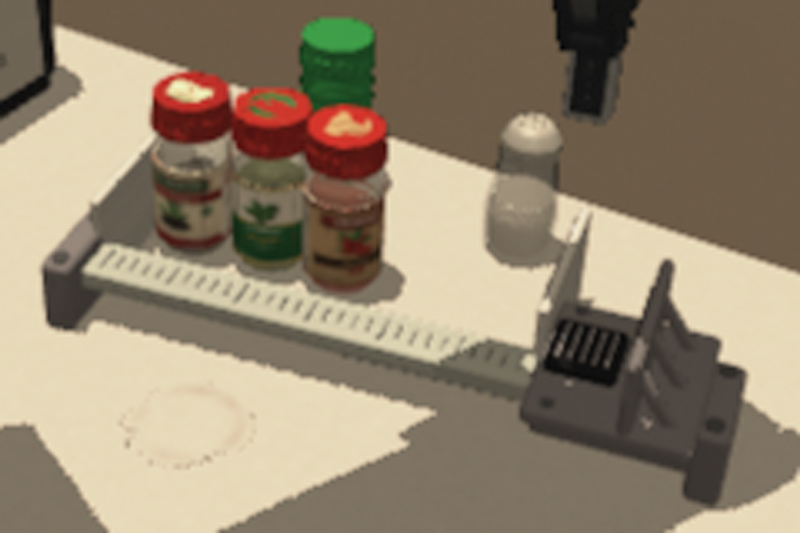

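The jaw touches the end block at (705,400), the pad is up again at (588,350), and the jars and shaker are where they were.

```bash
python3 -c "
from rig import job;print(job.finish_job())"
```

```text
the job is handed in; nothing more can be done
None
```

The job is handed in: the jaw is against the end block, the release has sprung back up, and the jars and salt shaker are standing where they were, after about 7 s of robot time.

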